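# Unmould a tartlet from its loose-bottomed tin

## Robot

A 6-joint arm with a two-finger parallel gripper is mounted at the origin on a cart in front of the work surface, level with it; the furniture and walls round the work are solid. World frame = base frame: x ahead of the robot, y to its left, z up, the work surface at z = 0. Lengths are in mm, angles in rad, forces in N, time in s.
With the tool pointing down it reaches from about 350 to 800 mm from the base axis. Payload 7.3 kg.
Tool frame: the origin (TCP) lies midway between the tips of the shut fingers; the grasp point (between the pads) lies 19 mm behind it (r.hold_point_z is the distance from the TCP to the grasp point, in mm); y points along the fingers, x is the direction in which the jaws open and shut, and the axes are right-handed (so a half turn about y gives the same grasp; the last joint's range is limited). The gripper opens to 85 mm and grips with 20 to 120 N. Pads are 22 mm wide; open, the fingers measure 114 mm over their backs; the gripper's body (76 mm by 85 mm) begins 54 mm behind the grasp point. The pads swing forward as they close: fully open they stand 13 mm farther back than shut.
Start: joints at [1.094, 0.342, 1.524, -0, 1.275, -0.146], TCP at [170.506, 496.56, 231.322] pointing down, gripper open.
Joint ranges: [-2.53, 2.53], [-0.77, 2.02], [0.04, 2.7], [-1, 4.14], [0.28, 2.66], [-3.11, 3.11]. Speed limits (rad/s): [2.57, 2.57, 3.14, 3.14, 3.14, 3.14].

## Interface

Orientations are given as [roll, pitch, yaw] about the fixed x, y, z axes, in that order (R = Rz(yaw) Ry(pitch) Rx(roll)).
In Python, from rig import r gives the robot as it stands. The module is installed in compiled form; this text tells all that it offers.
- The arm moves only by the tool send_rows, never from a script. Its arguments are lists of equal length, an entry for each row: "dr": the turn, a rotation vector about the world's x, y, z in rad, a list of three; "translation": the shift along the world's x, y, z in mm, a list of three; "claw": the opening, from 0 (shut) to 1 (fully open). In form: {"dr": [[ax, ay, az], ...], "translation": [[tx, ty, tz], ...], "claw": [claw, ...]}. A call has 1 to 10 rows; each row shifts and turns the commanded pose from where the row before left it; what a row does not reach is not made up. A row lasts 1/12 s, in which the tool goes at most 41.7 mm and 7.16 degrees, less where a joint would pass 70% of its speed; a pose out of reach is approached as far as the arm can. A call is refused whole if a number of a shift passes 41.7 or a number of a turn 0.125, either way. A call with a gripper value outside its range is refused whole. The fingers move at their own pace and stop on an object; the grip force is fixed at half the most. Time passes only in rows, so rows that do not move let the fingers close. It gives the time, the measured TCP pose, the force and the opening at its end, in the units of the state.
- r.sense(): the state, without advancing time (a new reading comes with each control period).
- r.grab_frame(name): name is "scene" or "top" or "wrist"; returns the picture (420x560x3 uint8, red, green, blue); there is no depth.
- r.camera_info(name): a dict with "K" (3x3 intrinsics, pixels), "k1" (the pictures are not rectified: a ray, as slopes to the right and down, at radius r is drawn at 1 + k1 r^2 times it, then the intrinsics apply), "rvec" (rotation vector, rad) and "tvec" (3), from world to camera coordinates, as OpenCV has them. Camera axes: x right, y down, z forward; pixel columns grow to the right and rows downward; lengths in mm; the calibration is good to about 2 mm. A picture is of the moment at which its call begins: read the wrist's pose just before it. camera_info takes no time and is no camera call; for the wrist camera it gives the pose at the moment of the call.
- r.close_job(): hands the job in, once; it reports no verdict.
The state is a dict: "time_s": time; "joint_positions": joint angles; "qd": joint speeds; "joint_efforts": joint torques, N m; "tcp_pos": TCP position; "eef_rot": TCP orientation; "ft_force": force on the tool from outside, world axes, zero at the start; "torque": the same for the moment, N m; "width": opening from 0.0 (shut) to 1.0 (fully open).
Only numpy, scipy, OpenCV 4.12 (cv2) and the standard library are available. Lean on these libraries where they do the work, as an engineer would, in place of code of your own. Each camera call takes 0.05 s, during which the arm holds its last target. There are 200 camera calls.

## Task

Turn the lemon tartlet out of its loose-bottomed tin: lower the tin over the wooden post of the unmoulding stand until the ring rests on the stand's dark foot and the base, with the tartlet, sits pushed up on the post, and let go. Then take the base by its edge and set it down gently, upright and wholly on the white board, clear of the lemon; leave the ring standing on the foot round the post, and everything else where it is.

Things in the scene. Friction and masses are not known exactly. Their poses are not given: they have to be found in the camera images.
- ring_mid (a point): Centre, half-way up, of the tin's loose steel ring: 66 mm outside diameter, 26 mm tall, straight wall 2.2 mm thick, open top and bottom except for a 2.5 mm thick inward ledge at its lower edge, which leaves a round opening of 51 mm. z is the ring's axis, up. The point is 13 mm above the ring's underside. At the start the ring stands on the worktop with the base lying on the ledge. 90 g, give or take. It can be gripped across its outside.
- base_mid (a point): Centre of the tin's loose metal base (a disc 57 mm in diameter and 8 mm thick; the point is 4 mm above its underside, z up). The tartlet is stuck on top of it: pastry at most 51 mm across, its top with the berries 17 mm above the disc's top. In the tin the disc lies inside the ring, its underside 2.5 mm above the ring's underside, so neither its edge nor the tartlet can be gripped there; it slides freely upward. About 90 g with the tartlet.
- stand_foot (a point): Centre of the upper face of the unmoulding stand's round dark foot (76 mm diameter, 8 mm thick, fixed to the worktop). The post stands on it. z up.
- stand_top (a point): Centre of the flat top of the stand's light wooden post: 42 mm diameter, 40 mm above the foot's upper face (48 mm above the worktop). z up.
- board_top (a point): Centre of the upper face of the white cutting board, 217 mm along its x by 294 mm along its y, 8 mm thick, fixed on the worktop. z up.
- lemon_mid (a point): Middle of a whole yellow lemon, about 66 x 74 x 63 mm, lying on one end (its +y end) of the board; must stay there.
- mustard_jar_mid (a point): Middle of a glass jar with a white lid, 59 mm diameter, 103 mm tall, a bystander.
- spice_jar_mid (a point): Middle of a small black-capped spice jar, 41 mm diameter, 105 mm tall, a bystander.
- pepper_mill_mid (a point): Middle of a dark wooden pepper mill, 58 mm diameter, 170 mm tall, a bystander at the back.
There are look-alikes about, which are no part of the job. Of the things that look like the part that bears base_mid, the largest one is meant. Several things look just like the part that bears ring_mid: the one meant starts farthest to the robot's right.

How it is judged (in metres and radians):
On the way:
1. the ring stands released on the stand's foot, round the post, and the base rests flat on top of the post, above the ring (horizontal distance between ring_mid and stand_foot below 0.01 m and z of ring_mid in the frame of stand_foot below 0.0165 m and angle between each of ring_mid, base_mid's own z axis and vertical below 0.1 rad and horizontal distance between base_mid and stand_top below 0.012 m and z of base_mid in the frame of stand_top between 0.001 and 0.0065 m and contact force between the fingers and tin_ring below 0.05 N), for 0.2 s.
At the end, for the whole second after the job is handed in: The base lies flat (tilt under 0.1 rad) and at rest wholly on the white board (centre within 80 mm of the board's centre along x, 119 mm along y), not touching the lemon; the ring stands level on the stand's foot, centred on the post within 10 mm (horizontal distance between ring_mid and stand_foot below 0.01 m and z of ring_mid in the frame of stand_foot below 0.0165 m and angle between each of ring_mid, base_mid's own z axis and vertical below 0.1 rad and x of base_mid in the frame of board_top between -0.08 and 0.08 m and y of base_mid in the frame of board_top between -0.119 and 0.119 m and z of base_mid in the frame of board_top between 0.001 and 0.0065 m and linear speed of each of tart_base, tin_ring below 0.02 m/s and contact force between tart_base and lemon below 0.05 N).
It fails at once if a bystander (lemon, spice jar, glass jar, pepper mill) is moved more than 25 mm (distance of any of lemon_mid, spice_jar_mid, mustard_jar_mid, pepper_mill_mid from where it was at the start of the episode above 0.025 m).
It fails at once if the tartlet is tipped by more than about 45 degrees (angle between base_mid's own z axis and vertical above 0.8 rad).
It fails at once if the base is dropped onto the board (from more than about 10 mm) or pressed on it with more than 50 N (contact force between tart_base and board above 50 N or (z of base_mid in the frame of board_top below 0.03 m and x of base_mid in the frame of board_top between -0.1 and 0.1 m and y of base_mid in the frame of board_top between -0.14 and 0.14 m and linear speed of tart_base above 0.45 m/s)).
It also fails if it takes over 51 s, if anything falls off the work surface, if the arm or the gripper's body presses on something with over 40 N, if the wrist force passes 120 N, or if a joint passes its speed limit or range.

## Working session

There is one attempt and no reset: what is moved stays moved. The work goes in short steps, Python scripts to look and compute and a tool call to move; the robot and the scene stay as the last step left them, time stands still between calls to the robot, and variables do not carry over. Pictures are saved under pics/ and viewed, about 8 in all and at most 12, crops included, and the job is handed in when it is done.

Besides the shell and the picture viewer there is one more tool, called after ">>>" as name(argument=value, ...), one argument or row to a line, values as JSON. send_rows: Moves the arm, as the interface text tells. Its arguments: {"type":"object","properties":{"dr":{"type":"array"},"translation":{"type":"array"},"claw":{"type":"array"}},"required":["dr","translation","claw"]}

```bash
mkdir -p pics
cat > h.py <<'E'
import numpy as np, cv2
from rig import r
def snap(n,f):
    ci=r.camera_info(n); im=r.grab_frame(n); cv2.imwrite(f'pics/{f}.png',im[:,:,::-1]); np.savez(f'pics/{f}.npz',**{k:np.array(v) for k,v in ci.items()}); return im,ci
def ray(ci,u,v):
    K=np.array(ci['K']);k1=float(ci['k1']);d=np.array([(u-K[0,2])/K[0,0],(v-K[1,2])/K[1,1]]);s=d.copy()
    for _ in range(20): s=d/(1+k1*(s@s))
    R,_=cv2.Rodrigues(np.array(ci['rvec'],float));t=np.array(ci['tvec'],float).ravel()
    return -R.T@t, R.T@np.array([s[0],s[1],1])
def hit(ci,u,v,z):
    o,d=ray(ci,u,v); return (o+d*(z-o[2])/d[2])[:2].round(1)
def proj(ci,p):
    K=np.array(ci['K']);R,_=cv2.Rodrigues(np.array(ci['rvec'],float));c=R@np.array(p,float)+np.array(ci['tvec'],float).ravel()
    s=c[:2]/c[2];s=s*(1+float(ci['k1'])*(s@s));return np.array([K[0,0]*s[0]+K[0,2],K[1,1]*s[1]+K[1,2]]).round(1)
E
python3 - <<'E'
from h import *
for n in ('scene','top'):
    im,ci=snap(n,n+'0'); o,d=ray(ci,280,210); print(n,o.round(),d.round(2))
print(r.sense()); print(r.hold_point_z)
E
```

```text
scene [ 333. 1027. 1000.] [ 0.2  -0.72 -0.66]
top [ 411.   13. 1319.] [ 0.18 -0.   -0.98]
{'time_s': 0.1, 'joint_positions': array([ 1.09395639e+00,  3.42629941e-01,  1.52493644e+00, -1.28364071e-05,
        1.27536876e+00, -1.45987740e-01]), 'qd': array([ 1.12445035e-03, -1.90251324e-03, -2.21437333e-03, -8.53441281e-04,
        6.89424744e-06, -4.97232164e-04]), 'joint_efforts': array([ 1.50354099e-03, -4.34445763e+01, -2.46490449e+01, -1.52373409e-04,
        4.77213747e-03, -5.30133991e-05]), 'tcp_pos': array([170.35756464, 496.21617911, 230.70221954]), 'eef_rot': array([-1.57061318e+00,  1.32999758e-03,  1.23994799e+00]), 'ft_force': array([-0.96139261, -0.01112619,  0.52383315]), 'torque': array([0.05321432, 0.03711608, 0.03018826]), 'width': 0.9987733809943199}
18.700000000000003
```

View pics/top0.png

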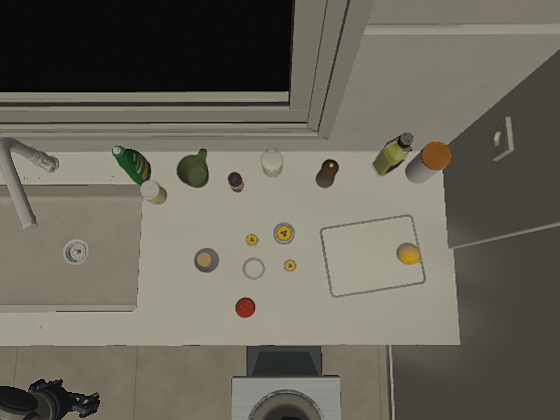

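View pics/scene0.png

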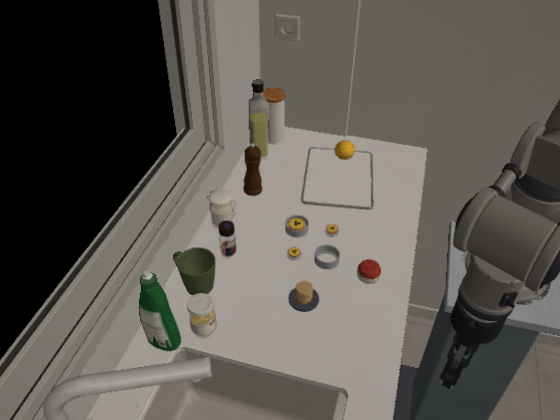

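The top view shows the target tin at (284,233), the stand at (206,260), the board around (372,255) and the lemon at (408,254). The other ring (254,268) and the small tartlets are look-alikes.

Run:
```python
from h import *
im=cv2.imread('pics/top0.png'); ci=np.load('pics/top0.npz')
for n,u,v,z in [('tin',284,233,26),('stand foot',206,260,8),('post',204,259.5,48),('ring2',254,268,26),('tartA',251,240,15),('tartB',290,266,15),('lemon',408,254,40),('spice',235,181,100),('glass152',152,192,100),('mug',272,162,90),('redjar',245,307,40)]: print(n,hit(ci,u,v,z))
for c in [(321,228),(411,216),(425,284),(334,297)]: print('board',hit(ci,*c,8))
w=r.camera_info('wrist');o,d=ray(w,280,210);print(o.round(),d.round(2),r.sense()['tcp_pos'], w['K'])
print(ray(w,480,210)[1]-d, ray(w,280,400)[1]-d)
```

```text
tin [5.708e+02 2.000e-01]
stand foot [490.9 238.3]
post [490.  237.4]
ring2 [465.4  90.7]
tartA [550.9 101.1]
tartB [471.5 -17.6]
lemon [ 504.7 -369.6]
spice [715.4 143.7]
glass152 [683.2 385. ]
mug [775.7  35.5]
redjar [351.8 115.4]
board [ 588.1 -114.5]
board [ 624.8 -394.9]
board [ 416.3 -425.6]
board [ 378.7 -149.4]
[105. 519. 372.] [ 0.27 -0.07 -0.96] [170.35756464 496.21617911 230.70221954] [[343.26300229   0.         274.00669896]
 [  0.         343.26300229 208.18883707]
 [  0.           0.           1.        ]]
[ 1.88347748e-01  5.50870875e-01 -3.68557020e-04] [ 0.50328577 -0.17199277  0.15192842]
```

>>> send_rows(
  dr=[
    [0, 0, 0.11],
    [0, 0, 0.11],
    [0, 0, 0.11],
    [0, 0, 0],
    [0, 0, 0],
    [0, 0, 0],
    [0, 0, 0],
    [0, 0, 0],
    [0, 0, 0],
    [0, 0, 0],
  ],
  translation=[
    [30, -26, 0],
    [30, -26, 0],
    [30, -26, 0],
    [30, -26, 0],
    [30, -26, 0],
    [30, -26, 0],
    [30, -26, 0],
    [30, -26, 0],
    [30, -26, 0],
    [30, -26, 0],
  ],
  claw=[1, 1, 1, 1, 1, 1, 1, 1, 1, 1],
)

```text
time_s: 0.93
tcp_pos: [469.2, 237.1, 231.1]
eef_rot: [-1.57, -0.0, 1.561]
ft_force: [-0.3, 1.7, 0.4]
width: 1.001
```

Run:
```python
from h import *
import time
print(r.sense()['tcp_pos'],r.sense()['eef_rot'],r.sense()['qd'].round(3))
snap('wrist','w_stand')
```

```text
[469.15244435 237.12837848 231.08052903] [-1.57021227e+00 -4.42247180e-07  1.56077323e+00] [-0.808  0.309 -0.454  0.004  0.142 -0.805]
```

View pics/w_stand.png

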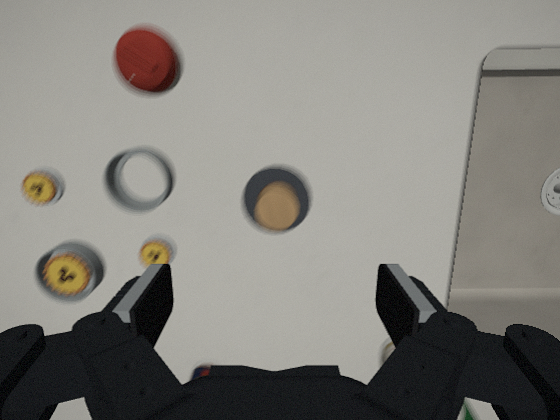

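The stand is at (277,200) with some motion blur, since the arm was still moving. The tin is at (70,272). I'll measure again now that the arm has settled.

```bash
cat >> h.py <<'E'
def blobs(im,lo,hi,amin=150):
    m=cv2.inRange(cv2.cvtColor(im,cv2.COLOR_RGB2HSV),lo,hi)
    m=cv2.morphologyEx(m,cv2.MORPH_CLOSE,np.ones((5,5)))
    cs,_=cv2.findContours(m,cv2.RETR_EXTERNAL,cv2.CHAIN_APPROX_NONE)
    return [c for c in cs if cv2.contourArea(c)>amin]
def circ(ci,c,z):
    # fit circle in the world plane z to a contour
    P=np.array([hit(ci,*p[0],z) for p in c]);A=np.c_[2*P,np.ones(len(P))]
    x=np.linalg.lstsq(A,(P**2).sum(1),rcond=None)[0]
    return x[:2].round(1),round(2*np.sqrt(x[2]+x[:2]@x[:2]),1)
E
python3 - <<'E'
from h import *
im,ci=snap('wrist','w_stand2'); print(r.sense()['tcp_pos'],r.sense()['eef_rot'])
hsv=cv2.cvtColor(im,cv2.COLOR_RGB2HSV)
for u,v in [(277,200),(255,180),(277,225),(255,215),(200,200),(140,155),(66,250),(66,275),(100,275)]: print(u,v,hsv[v,u])
cv2.imwrite('pics/crop.png',cv2.resize(im[120:330,0:340,::-1],None,fx=2.3,fy=2.3))
E
```

```text
[471.74159708 234.97238728 230.63395449] [-1.57159114e+00  1.28968422e-03  1.55508783e+00]
277 200 [ 17  98 145]
255 180 [100  24  65]
277 225 [ 30  11 178]
255 215 [ 17  10 172]
200 200 [ 30  13 171]
140 155 [ 23  12 170]
66 250 [ 15 154 126]
66 275 [ 23 155 146]
100 275 [68 11 95]
```

View pics/crop.png

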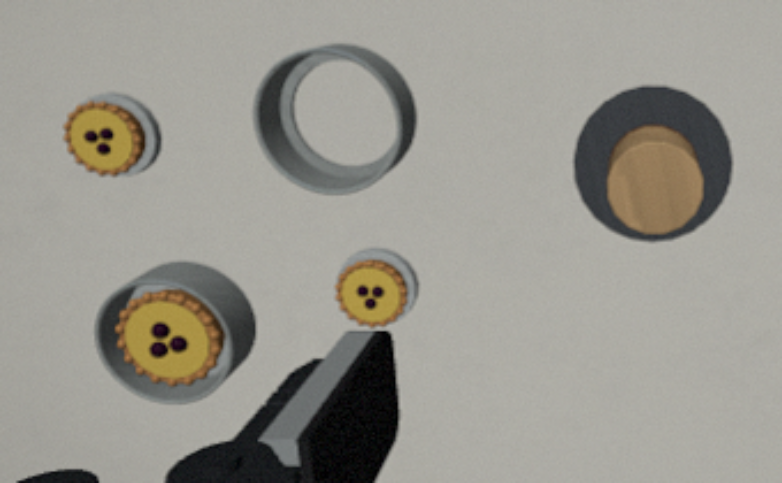

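Run:
```python
from h import *
im=cv2.imread('pics/w_stand2.png')[:,:,::-1]; ci=np.load('pics/w_stand2.npz')
for c in blobs(im,(0,0,0),(179,255,110),900):
    x,y,w,h=cv2.boundingRect(c)
    if y+h<300 and 200<x<340: print('foot',x,y,w,h,circ(ci,c,8))
print('post px',hit(ci,656/2.3,120+186/2.3,48))
for c in blobs(im,(5,80,90),(30,255,255),300):
    x,y,w,h=cv2.boundingRect(c); print(x,y,w,h,[circ(ci,c,z) for z in (24,48)])
```

```text
foot 250 158 68 67 (array([492. , 242.7]), np.float64(73.9))
post px [491.7 243.5]
50 246 46 42 [(array([570.7,   8. ]), np.float64(48.6)), (array([559.3,  23.6]), np.float64(45.3))]
146 233 31 29 [(array([548.8, 108.5]), np.float64(32.6)), (array([538.9, 117.1]), np.float64(30.3))]
264 175 42 47 [(array([495.6, 243.2]), np.float64(46.7)), (array([489.4, 242.6]), np.float64(43.5))]
28 164 33 32 [(array([472.5,  -4.3]), np.float64(32.4)), (array([467.8,  12.2]), np.float64(30.2))]
```

>>> send_rows(
  dr=[
    [0, 0, 0.015],
    [0, 0, 0],
    [0, 0, 0],
    [0, 0, 0],
    [0, 0, 0],
    [0, 0, 0],
    [0, 0, 0],
    [0, 0, 0],
    [0, 0, 0],
    [0, 0, 0],
  ],
  translation=[
    [12, -33, -9],
    [12, -33, -9],
    [12, -33, -9],
    [12, -33, -9],
    [12, -33, -9],
    [12, -33, -9],
    [12, -33, -9],
    [0, 0, 0],
    [0, 0, 0],
    [0, 0, 0],
  ],
  claw=[1, 1, 1, 1, 1, 1, 1, 1, 1, 1],
)

```text
time_s: 1.87
tcp_pos: [551.6, 8.6, 168.1]
eef_rot: [-1.57, -0.001, 1.576]
ft_force: [-0.1, 1.2, -0.3]
width: 1.002
```

Run:
```python
from h import *
im,ci=snap('wrist','w_tin'); s=r.sense();print(s['tcp_pos'],s['eef_rot'],s['ft_force'])
```

```text
[551.67076308   9.09599168 168.42928007] [-1.57040008e+00 -6.04628207e-04  1.57684284e+00] [ 0.05011264  0.84507086 -0.34273955]
```

View pics/w_tin.png

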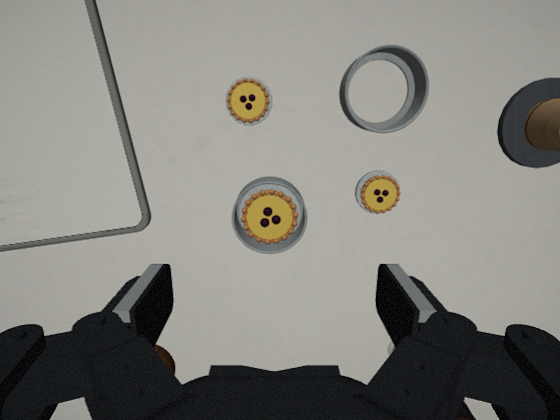

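Run:
```python
from h import *
im=cv2.imread('pics/w_tin.png')[:,:,::-1]; ci=np.load('pics/w_tin.npz')
g=cv2.cvtColor(im,cv2.COLOR_RGB2GRAY); s=cv2.cvtColor(im,cv2.COLOR_RGB2HSV)[:,:,1]
bg=int(np.median(g[100:260,160:330])); print(bg)
m=(((g<bg-18)|(s>60))*255).astype('uint8'); m[:,:215]=0;m[262:]=0;m[:,330:]=0;m[:150]=0
c=max(cv2.findContours(m,cv2.RETR_EXTERNAL,cv2.CHAIN_APPROX_NONE)[0],key=cv2.contourArea)
print(cv2.boundingRect(c),circ(ci,c,26),circ(ci,c,13))
for c in blobs(im,(5,90,90),(35,255,255),300):
    print(cv2.boundingRect(c),circ(ci,c,24))
o,d=ray(ci,274,208);print(o)
```

```text
171
(231, 176, 77, 78) (array([571.2,   5.3]), np.float64(67.5)) (array([575.2,   5.2]), np.float64(70.5))
(241, 189, 57, 55) (array([572.2,   5.3]), np.float64(47.6))
(361, 175, 39, 38) (array([551.2,  99.9]), np.float64(32.1))
(227, 79, 42, 44) (array([475.6, -12.2]), np.float64(31.9))
[482.97951548   8.55042549 309.76768045]
```

>>> send_rows(
  dr=[
    [0, 0, -0.006],
    [0, 0, 0],
    [0, 0, 0],
    [0, 0, 0],
    [0, 0, 0],
    [0, 0, 0],
    [0, 0, 0],
  ],
  translation=[
    [10, -2, -10],
    [9.5, -2, -30],
    [0, 0, -30],
    [0, 0, -30],
    [0, 0, -15],
    [0, 0, 0],
    [0, 0, 0],
  ],
  claw=[1, 1, 1, 1, 1, 1, 1],
)

```text
time_s: 2.5
tcp_pos: [571.3, 5.2, 53.5]
eef_rot: [-1.57, -0.0, 1.572]
ft_force: [0.3, 0.8, 0.8]
width: 1.002
```

Run:
```python
from h import *
im,ci=snap('wrist','w_tin2'); s=r.sense();print(s['tcp_pos'],s['eef_rot'],s['ft_force'])
```

```text
[572.2010552    4.84195053  54.54307367] [-1.57238069e+00  1.33342500e-05  1.57144672e+00] [-0.01421599  0.69996191  0.58240671]
```

View pics/w_tin2.png

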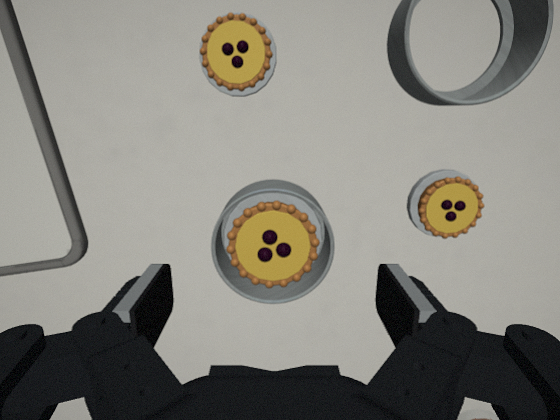

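Run:
```python
from h import *
ci=np.load('pics/w_tin2.npz'); print(hit(ci,272.5,242,26))
print('tcp centre tips',proj(ci,[572,5,67]), 'pad tip y ±42',[proj(ci,[572+a,5+42.5,68]) for a in(-11,0,11)])
P=[proj(ci,[hit(ci,272.5,242,26)[0]+33*np.cos(a),5+33*np.sin(a),26]) for a in np.arange(0,6.28,1.57)];print(P)
```

```text
[569.4   5. ]
tcp centre tips [272.2 284.4] pad tip y ±42 [array([377.7, 261.2]), array([375.4, 285.7]), array([373.3, 309.3])]
[array([272.5, 297.7]), array([335.1, 242.1]), array([272.7, 180.4]), array([209.9, 241.7])]
```

>>> send_rows(
  dr=[
    [0, 0, 0],
    [0, 0, 0],
    [0, 0, 0],
    [0, 0, 0],
    [0, 0, 0],
    [0, 0, 0],
    [0, 0, 0],
    [0, 0, 0],
    [0, 0, 0],
    [0, 0, 0],
  ],
  translation=[
    [-0.5, 0, -20],
    [0, 0, -20],
    [0, 0, -9],
    [0, 0, 0],
    [0, 0, 0],
    [0, 0, 0],
    [0, 0, 0],
    [0, 0, 0],
    [0, 0, 0],
    [0, 0, 0],
  ],
  claw=[1, 1, 1, 1, 0.6, 0.6, 0.6, 0.6, 0.6, 0.6],
)

```text
time_s: 3.38
tcp_pos: [572.4, 3.8, 6.6]
eef_rot: [-1.574, 0.0, 1.57]
ft_force: [-1.2, 0.8, 5.2]
width: 0.754
```

>>> send_rows(
  dr=[
    [0, 0, 0],
    [0, 0, 0],
    [0, 0, 0],
    [0, 0, 0],
    [0, 0, 0],
    [0, 0, 0],
    [0, 0, 0],
  ],
  translation=[
    [0, 0, 0],
    [0, 0, 0],
    [0, 0, 10],
    [0, 0, 30],
    [0, 0, 40],
    [0, 0, 0],
    [0, 0, 0],
  ],
  claw=[0.5, 0.5, 0.5, 0.5, 0.5, 0.5, 0.5],
)

```text
time_s: 3.97
tcp_pos: [573.2, 3.6, 88.1]
eef_rot: [-1.578, 0.001, 1.57]
ft_force: [-0.2, -0.3, -1.1]
width: 0.748
```

>>> send_rows(
  dr=[
    [0, 0, 0],
    [0, 0, 0],
    [0, 0, 0],
    [0, 0, 0],
    [0, 0, 0],
    [0, 0, 0],
    [0, 0, 0],
    [0, 0, 0],
    [0, 0, 0],
  ],
  translation=[
    [-10, 14, 12],
    [-14, 28, 20],
    [-14, 28, 20],
    [-14, 28, 0],
    [-14, 28, 0],
    [-9, 14, 0],
    [0, 0, 0],
    [0, 0, 0],
    [0, 0, 0],
  ],
  claw=[0.5, 0.5, 0.5, 0.5, 0.5, 0.5, 0.5, 0.5, 0.5],
)

```text
time_s: 4.72
tcp_pos: [496.3, 143.3, 136.1]
eef_rot: [-1.57, 0.0, 1.57]
ft_force: [0.9, -0.3, -2.8]
width: 0.747
```

Run:
```python
from h import *
im,ci=snap('wrist','w_st3'); s=r.sense();print(s['tcp_pos'],s['eef_rot'],s['ft_force'],s['width'])
for c in blobs(im,(80,15,0),(140,255,110),900)+blobs(im,(5,80,90),(24,255,255),300):
    print(cv2.boundingRect(c),circ(ci,c,8),circ(ci,c,48))
```

```text
[496.47538419 143.00643296 136.06972088] [-1.57051234e+00  2.56157074e-04  1.56912729e+00] [-0.07550879 -0.52999233 -1.05237402] 0.7476255829529362
(0, 257, 560, 163) (array([713. , 147.5]), np.float64(339.5)) (array([670.7, 147. ]), np.float64(289.1))
(349, 147, 93, 90) (array([491.8, 240.9]), np.float64(64.8)) (array([482.3, 226.5]), np.float64(55.2))
(217, 225, 124, 112) (array([572.1, 147.5]), np.float64(103.9)) (array([550.6, 146.9]), np.float64(88.5))
(374, 170, 71, 65) (array([499.3, 254. ]), np.float64(53.6)) (array([488.6, 237.7]), np.float64(45.7))
(51, 152, 46, 44) (array([476. , -15.1]), np.float64(34.6)) (array([468.8,   8.5]), np.float64(29.5))
```

View pics/w_st3.png

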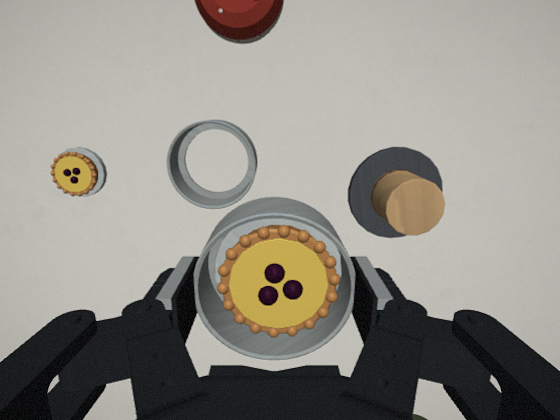

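Run:
```python
from h import *
ci=np.load('pics/w_st3.npz')
print('post',hit(ci,414,207,48),'foot',hit(ci,395.5,192,8))
for x in (493,495,497): print(x,[proj(ci,[x+33*np.cos(a),143+33*np.sin(a),155.5]) for a in np.arange(0,6.28,np.pi/2)])
for v in (359,300,281): print(hit(ci,274.5,v,155.5))
print(hit(ci,194,281,155.5),hit(ci,355,281,155.5))
```

```text
post [492.2 241.2] foot [491.  241.8]
493 [array([271.9, 353.4]), array([355.5, 282.7]), array([271.7, 201.8]), array([188.2, 282.7])]
495 [array([271.9, 357.4]), array([355.1, 287.3]), array([271.7, 207.1]), array([188.5, 287.2])]
497 [array([271.9, 361.4]), array([354.8, 291.8]), array([271.7, 212.2]), array([188.9, 291.7])]
[528.8 144.1]
[500.7 144.1]
[492.3 144.1]
[492.3 112.3] [492.3 175.8]
```

>>> send_rows(
  dr=[
    [0, 0, 0],
    [0, 0, 0],
    [0, 0, 0],
    [0, 0, 0],
    [0, 0, 0],
    [0, 0, 0],
    [0, 0, 0],
    [0, 0, 0],
    [0, 0, 0],
  ],
  translation=[
    [-2, 20, 0],
    [-2, 30, 0],
    [0, 30, 0],
    [0, 17.5, -20],
    [0, 0, -30],
    [0, 0, -20],
    [0, 0, 0],
    [0, 0, 0],
    [0, 0, 0],
  ],
  claw=[0.5, 0.5, 0.5, 0.5, 0.5, 0.5, 0.5, 0.5, 0.5],
)

```text
time_s: 5.52
tcp_pos: [493.4, 240.8, 67.3]
eef_rot: [-1.572, -0.001, 1.569]
ft_force: [0.2, 0.6, -1.5]
width: 0.748
```

Run:
```python
from h import *
im,ci=snap('wrist','w_st4'); s=r.sense();print(s['tcp_pos'],s['eef_rot'],s['ft_force'],s['width'])
im2,c2=snap('top','t4')
a=proj(c2,[492,241,20]).astype(int)
b=cv2.resize(im2[a[1]-50:a[1]+50,a[0]-70:a[0]+70],None,fx=4,fy=4)
cv2.imwrite('pics/c4.png',cv2.resize(np.vstack([b,im]),None,fx=.73,fy=.73)[:,:,::-1])
```

```text
[493.54482821 240.98903393  67.77232993] [-1.57332844e+00 -8.97473937e-04  1.56870394e+00] [ 0.32721327 -0.99724598 -1.2126161 ] 0.7495642908188294
```

View pics/c4.png

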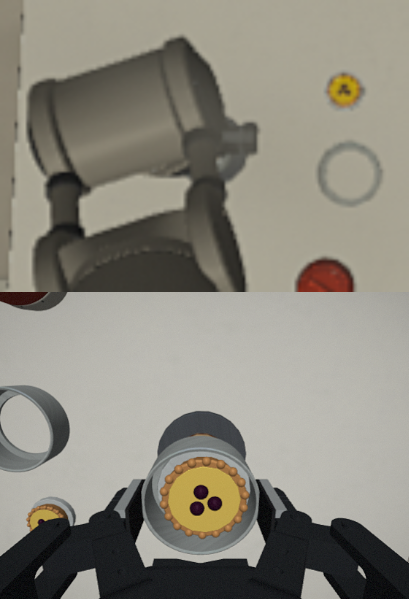

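Run:
```python
from h import *
im=cv2.imread('pics/w_st4.png')[:,:,::-1]; ci=np.load('pics/w_st4.npz')
g=cv2.cvtColor(im,cv2.COLOR_RGB2GRAY)
P=[]
for v in range(165,205,2):
    row=np.where(g[v,180:380]<110)[0]+180
    if len(row)>10: P+=[[row[0],v],[row[-1],v]]
P=np.array(P)[:,None]; print(P[[0,1,-2,-1]].tolist(),circ(ci,P,8))
for c in [(492,241),(493,242),(490,241)]: print(c,proj(ci,[c[0]-38,c[1],8]),proj(ci,[c[0],c[1]-38,8]),proj(ci,[c[0],c[1]+38,8]))
```

```text
[[[261, 165]], [[291, 165]], [[219, 203]], [[332, 203]]] (array([490.9, 242.5]), np.float64(72.5))
(492, 241) [273.2 162. ] [211.7 223.6] [334.9 223.4]
(493, 242) [274.9 163.7] [213.4 225.1] [336.5 225. ]
(490, 241) [273.2 158.6] [211.5 220.5] [335.1 220.3]
```

>>> send_rows(
  dr=[
    [0, 0, 0],
    [0, 0, 0],
    [0, 0, 0],
    [0, 0, 0],
    [0, 0, 0],
    [0, 0, 0],
    [0, 0, 0],
    [0, 0, 0],
  ],
  translation=[
    [-0.7, 0.3, -6],
    [0, 0, -6],
    [0, 0, -6],
    [0, 0, -8],
    [0, 0, -8],
    [0, 0, -7],
    [0, 0, 0],
    [0, 0, 0],
  ],
  claw=[0.5, 0.5, 0.5, 0.5, 0.5, 0.5, 0.5, 0.5],
)

```text
time_s: 6.28
tcp_pos: [491.1, 241.5, 24.6]
eef_rot: [-1.57, 0.0, 1.57]
ft_force: [-0.3, -0.2, -0.8]
width: 0.748
```

>>> send_rows(
  dr=[
    [0, 0, 0],
    [0, 0, 0],
    [0, 0, 0],
    [0, 0, 0],
    [0, 0, 0],
  ],
  translation=[
    [0, 0, -4],
    [0, 0, -4],
    [0, 0, -2],
    [0, 0, 0],
    [0, 0, 0],
  ],
  claw=[0.5, 0.5, 0.5, 0.5, 0.5],
)

```text
time_s: 6.7
tcp_pos: [491.4, 241.6, 15.3]
eef_rot: [-1.571, -0.0, 1.57]
ft_force: [0.1, -0.2, -0.7]
width: 0.75
```

>>> send_rows(
  dr=[
    [0, 0, 0],
    [0, 0, 0],
    [0, 0, 0],
  ],
  translation=[
    [0, 0, -1],
    [0, 0, 0],
    [0, 0, 0],
  ],
  claw=[0.5, 0.5, 0.5],
)

```text
time_s: 6.95
tcp_pos: [491.6, 241.7, 14.7]
eef_rot: [-1.571, -0.0, 1.57]
ft_force: [-1.4, -0.0, 2.7]
width: 0.752
```

>>> send_rows(
  dr=[
    [0, 0, 0],
    [0, 0, 0],
    [0, 0, 0],
  ],
  translation=[
    [0, 0, -1],
    [0, 0, 0],
    [0, 0, 0],
  ],
  claw=[0.5, 0.5, 0.5],
)

```text
time_s: 7.2
tcp_pos: [491.6, 241.7, 14.6]
eef_rot: [-1.572, -0.0, 1.57]
ft_force: [-3.1, -1.5, 10.8]
width: 0.75
```

Contact with the foot at the expected height. Releasing the ring and rising.

>>> send_rows(
  dr=[
    [0, 0, 0],
    [0, 0, 0],
    [0, 0, 0],
    [0, 0, 0],
    [0, 0, 0],
    [0, 0, 0],
  ],
  translation=[
    [0, 0, 1],
    [0, 0, 0],
    [0, 0, 0],
    [0, 0, 0],
    [0, 0, 0],
    [0, 0, 0],
  ],
  claw=[0.5, 0.85, 1, 1, 1, 1],
)

```text
time_s: 7.7
tcp_pos: [491.4, 241.6, 14.1]
eef_rot: [-1.571, -0.0, 1.57]
ft_force: [-0.2, -0.1, -0.6]
width: 1.002
```

>>> send_rows(
  dr=[
    [0, 0, 0],
    [0, 0, 0],
    [0, 0, 0],
    [0, 0, 0],
    [0, 0, 0],
    [0, 0, 0],
  ],
  translation=[
    [0, 0, 10],
    [0, 0, 25],
    [0, 0, 30],
    [0, 0, 20],
    [0, 0, 0],
    [0, 0, 0],
  ],
  claw=[1, 1, 1, 1, 1, 1],
)

```text
time_s: 8.2
tcp_pos: [492.2, 241.9, 101.1]
eef_rot: [-1.574, -0.001, 1.57]
ft_force: [1.1, -0.2, 0.2]
width: 1.001
```

Run:
```python
from h import *
im,ci=snap('wrist','w_st5'); s=r.sense();print(s['tcp_pos'],s['eef_rot'],s['ft_force'],s['width'])
im2,c2=snap('scene','s5')
a=proj(c2,[492,241,40]).astype(int)
b=cv2.resize(im2[a[1]-45:a[1]+30,a[0]-50:a[0]+50],(560,420),interpolation=cv2.INTER_CUBIC)
cv2.imwrite('pics/c5.png',cv2.resize(np.hstack([b,im]),None,fx=.7,fy=.7)[:,:,::-1])
```

```text
[491.37418588 241.55220205  99.74530498] [-1.57144620e+00 -2.74885045e-04  1.56988195e+00] [-0.37122342 -1.13592878 -0.4745256 ] 0.9961288100822518
```

View pics/c5.png

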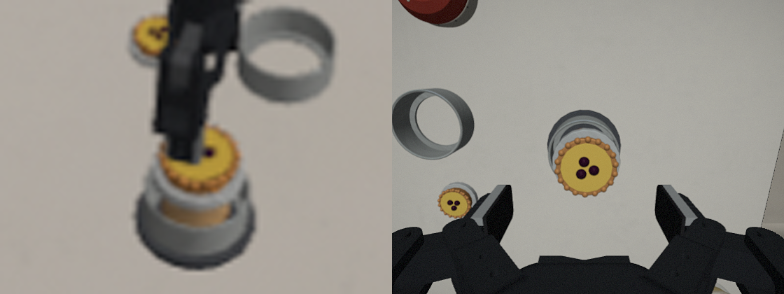

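Run:
```python
from h import *
im=cv2.imread('pics/w_st5.png')[:,:,::-1]; ci=np.load('pics/w_st5.npz')
for c in blobs(im,(5,80,90),(35,255,255),900): print(cv2.boundingRect(c),circ(ci,c,66))
# fingertip edges of the open pads
print([proj(ci,[491.4+a,241.6+42.5,z]) for z in (99.7,112.7) for a in (-11,11)])
# board
ct=np.load('pics/top0.npz'); C=np.array([hit(ct,u,v,8) for u,v in [(321,228),(411,216),(425,284),(334,297)]]);print(C.mean(0))
```

```text
(65, 268, 48, 44) (array([522.7, 136.4]), np.float64(26.6))
(232, 195, 92, 87) (array([491.8, 244.3]), np.float64(48.6))
[array([367.5, 242.9]), array([363.9, 287.1]), array([375.9, 254.8]), array([371.6, 302.3])]
[ 501.975 -271.1  ]
```

>>> send_rows(
  dr=[
    [0, 0, 0],
    [0, 0, 0],
    [0, 0, 0],
    [0, 0, 0],
    [0, 0, 0],
    [0, 0, 0],
    [0, 0, 0],
    [0, 0, 0],
    [0, 0, 0],
    [0, 0, 0],
  ],
  translation=[
    [0.5, 1, -20],
    [0, 0, -25],
    [0, 0, -13],
    [0, 0, 0],
    [0, 0, 0],
    [0, 0, 0],
    [0, 0, 0],
    [0, 0, 0],
    [0, 0, 0],
    [0, 0, 0],
  ],
  claw=[1, 1, 1, 1, 0.8, 0.7, 0.5, 0.5, 0.5, 0.5],
)

```text
time_s: 9.13
tcp_pos: [492.8, 242.9, 42.6]
eef_rot: [-1.573, -0.001, 1.57]
ft_force: [0.0, -0.1, 5.6]
width: 0.637
```

>>> send_rows(
  dr=[
    [0, 0, 0],
    [0, 0, 0],
    [0, 0, 0],
    [0, 0, 0],
    [0, 0, 0],
    [0, 0, 0],
    [0, 0, 0],
    [0, 0, 0],
  ],
  translation=[
    [0, 0, 0],
    [0, 0, 0],
    [0, 0, 4],
    [0, 0, 8],
    [0, 0, 20],
    [0, 0, 30],
    [0, 0, 0],
    [0, 0, 0],
  ],
  claw=[0.4, 0.4, 0.4, 0.4, 0.4, 0.4, 0.4, 0.4],
)

```text
time_s: 9.8
tcp_pos: [492.9, 243.0, 105.3]
eef_rot: [-1.575, -0.001, 1.57]
ft_force: [-0.0, 1.6, -1.9]
width: 0.63
```

Run:
```python
from h import *
im,ci=snap('wrist','w_st6'); s=r.sense();print(s['tcp_pos'],s['eef_rot'],s['ft_force'],s['width'])
im2,c2=snap('scene','s6')
a=proj(c2,[492,241,50]).astype(int)
b=cv2.resize(im2[a[1]-55:a[1]+35,a[0]-60:a[0]+60],(560,420),interpolation=cv2.INTER_CUBIC)
cv2.imwrite('pics/c6.png',cv2.resize(np.hstack([b,im]),None,fx=.7,fy=.7)[:,:,::-1])
```

```text
[491.99390366 242.60301385 103.90614964] [-1.57184620e+00 -3.96521817e-04  1.56990493e+00] [ 0.43740276 -0.03703037 -0.84857371] 0.6333681287098134
```

View pics/c6.png

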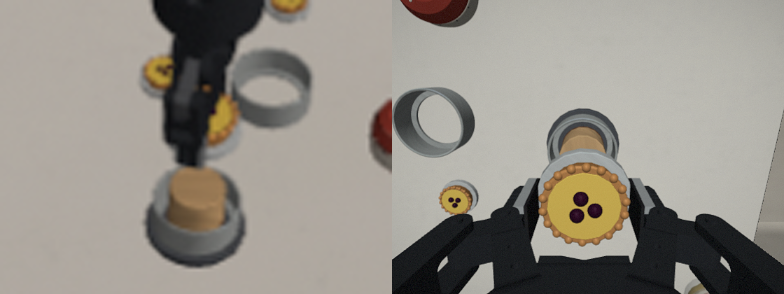

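>>> send_rows(
  dr=[
    [0, 0, 0],
    [0, 0, 0],
    [0, 0, 0],
    [0, 0, 0],
    [0, 0, 0],
    [0, 0, 0],
    [0, 0, 0],
    [0, 0, 0],
    [0, 0, 0],
    [0, 0, 0],
  ],
  translation=[
    [0, -12, 5],
    [0, -24, 5],
    [0, -32, 5],
    [1, -36, 0],
    [1, -36, 0],
    [1, -36, 0],
    [1, -36, 0],
    [1, -36, 0],
    [0, -36, 0],
    [0, -36, 0],
  ],
  claw=[0.4, 0.4, 0.4, 0.4, 0.4, 0.4, 0.4, 0.4, 0.4, 0.4],
)

```text
time_s: 10.73
tcp_pos: [495.7, -79.7, 117.7]
eef_rot: [-1.569, -0.001, 1.57]
ft_force: [0.1, 0.8, -0.4]
width: 0.632
```

>>> send_rows(
  dr=[
    [0, 0, 0],
    [0, 0, 0],
    [0, 0, 0],
    [0, 0, 0],
    [0, 0, 0],
    [0, 0, 0],
    [0, 0, 0],
    [0, 0, 0],
  ],
  translation=[
    [0, -36, 0],
    [0, -36, 0],
    [0, -36, 0],
    [0, -28, 0],
    [0, -16, -10],
    [0, -6, -20],
    [0, 0, 0],
    [0, 0, 0],
  ],
  claw=[0.4, 0.4, 0.4, 0.4, 0.4, 0.4, 0.4, 0.4],
)

```text
time_s: 11.4
tcp_pos: [495.3, -235.3, 87.0]
eef_rot: [-1.567, -0.003, 1.569]
ft_force: [-0.0, -0.7, 0.2]
width: 0.635
```

Run:
```python
from h import *
im,ci=snap('wrist','w_b1'); s=r.sense();print(s['tcp_pos'],s['eef_rot'],s['ft_force'],s['width'])
```

```text
[ 496.14108198 -235.06726545   88.03195303] [-1.56899522e+00 -1.37368869e-03  1.56962479e+00] [-0.51285784  0.45972239 -0.40940558] 0.6358229528553336
```

View pics/w_b1.png

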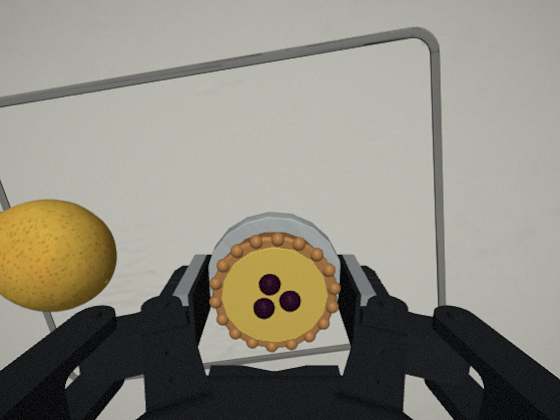

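>>> send_rows(
  dr=[
    [0, 0, 0],
    [0, 0, 0],
    [0, 0, 0],
    [0, 0, 0],
    [0, 0, 0],
    [0, 0, 0],
    [0, 0, 0],
    [0, 0, 0],
    [0, 0, 0],
  ],
  translation=[
    [0, 0, -15],
    [0, 0, -20],
    [0, 0, -20],
    [0, 0, -12],
    [0, 0, -6],
    [0, 0, -4],
    [0, 0, -3],
    [0, 0, 0],
    [0, 0, 0],
  ],
  claw=[0.4, 0.4, 0.4, 0.4, 0.4, 0.4, 0.4, 0.4, 0.4],
)

```text
time_s: 12.2
tcp_pos: [497.4, -235.6, 9.1]
eef_rot: [-1.572, 0.001, 1.57]
ft_force: [0.0, -0.9, -0.9]
width: 0.635
```

>>> send_rows(
  dr=[
    [0, 0, 0],
    [0, 0, 0],
    [0, 0, 0],
    [0, 0, 0],
  ],
  translation=[
    [0, 0, -1.5],
    [0, 0, -1],
    [0, 0, 0],
    [0, 0, 0],
  ],
  claw=[0.4, 0.4, 0.4, 0.4],
)

```text
time_s: 12.53
tcp_pos: [497.0, -235.5, 6.0]
eef_rot: [-1.571, 0.0, 1.57]
ft_force: [0.7, -0.1, -0.7]
width: 0.626
```

>>> send_rows(
  dr=[
    [0, 0, 0],
    [0, 0, 0],
    [0, 0, 0],
    [0, 0, 0],
  ],
  translation=[
    [0, 0, -1],
    [0, 0, -1],
    [0, 0, 0],
    [0, 0, 0],
  ],
  claw=[0.4, 0.4, 0.4, 0.4],
)

```text
time_s: 12.87
tcp_pos: [497.0, -235.5, 4.0]
eef_rot: [-1.571, 0.0, 1.57]
ft_force: [-1.6, 0.4, 2.0]
width: 0.634
```

>>> send_rows(
  dr=[
    [0, 0, 0],
    [0, 0, 0],
    [0, 0, 0],
  ],
  translation=[
    [0, 0, -1],
    [0, 0, 0],
    [0, 0, 0],
  ],
  claw=[0.4, 0.4, 0.4],
)

```text
time_s: 13.12
tcp_pos: [497.0, -235.5, 4.0]
eef_rot: [-1.571, 0.0, 1.57]
ft_force: [-3.0, 1.1, 10.3]
width: 0.636
```

>>> send_rows(
  dr=[
    [0, 0, 0],
    [0, 0, 0],
    [0, 0, 0],
    [0, 0, 0],
    [0, 0, 0],
    [0, 0, 0],
  ],
  translation=[
    [0, 0, 1],
    [0, 0, 0],
    [0, 0, 0],
    [0, 0, 0],
    [0, 0, 0],
    [0, 0, 0],
  ],
  claw=[0.4, 0.8, 1, 1, 1, 1],
)

```text
time_s: 13.62
tcp_pos: [496.9, -235.4, 3.6]
eef_rot: [-1.571, -0.0, 1.57]
ft_force: [0.1, -0.2, -0.3]
width: 0.998
```

>>> send_rows(
  dr=[
    [0, 0, 0],
    [0, 0, 0],
    [0, 0, 0],
    [0, 0, 0],
    [0, 0, 0],
    [0, 0, 0],
    [0, 0, 0],
  ],
  translation=[
    [0, 0, 10],
    [0, 0, 25],
    [0, 0, 35],
    [0, 0, 35],
    [0, 0, 20],
    [0, 0, 0],
    [0, 0, 0],
  ],
  claw=[1, 1, 1, 1, 1, 1, 1],
)

```text
time_s: 14.2
tcp_pos: [497.5, -235.8, 130.6]
eef_rot: [-1.574, 0.002, 1.57]
ft_force: [-0.2, 0.3, -1.0]
width: 0.998
```

Run:
```python
from h import *
im,ci=snap('wrist','w_b2'); s=r.sense();print(s['tcp_pos'],s['ft_force'],s['width'])
im2,c2=snap('scene','s7')
for c in blobs(im,(5,80,90),(35,255,255),900): print(cv2.boundingRect(c),circ(ci,c,28))
a=proj(c2,[500,0,30]).astype(int);print(a)
cv2.imwrite('pics/c7.png',np.vstack([cv2.resize(im,(400,300)),cv2.resize(im2[120:330,200:480],(400,300))])[:,:,::-1])
```

```text
[ 496.73215184 -235.24933556  129.11158948] [-0.9705316   0.62226708  0.43059959] 0.9991541034796485
(36, 179, 104, 92) (array([ 511.9, -375.8]), np.float64(74.4))
(242, 171, 67, 66) (array([ 495.8, -234.7]), np.float64(47.7))
[322 225]
```

View pics/c7.png

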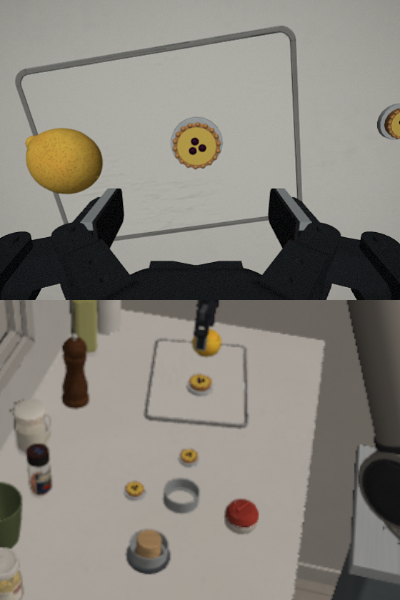

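The base lies flat in the middle of the board, clear of the lemon. The ring is still on the foot round the post.

```bash
python3 -c "
from rig import r
print(r.close_job())"
```

```text
the job is handed in; nothing more can be done
None
```

The job is done and handed in at about 14 s. I lowered the tin over the post until the foot pushed back with about 11 N, then let go of the ring. I took the base by its edge and set it on the board with about 10 N measured at the wrist.

- **Base:** the last pictures show it upright on the board at about (496, -235) mm, roughly 36 mm from the board's centre and clear of the lemon.
- **Ring:** it is still standing on the foot round the post. I placed it within about 1–2 mm of the post's centre but did not measure it again at the end.
- **Bystanders:** none look disturbed in the last pictures; I did not measure their positions.
- **Disagreement:** the top camera's first estimates were about 5 mm off the wrist camera's in y. I worked from the wrist camera's close views, and the heights where the ring and base made contact fitted them to within about 1.5 mm.

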